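Set the casting mould on the jig and hold the sprung clamp arm shut

TASK

Stand the tall stone casting mould upright in the middle of the jig's narrow raised rest, one of its broad faces flat against the low backrest, and let go of it. Then swing the jig's sprung clamp arm in across the front of the mould until it is fully home against its stop, and finish while still holding it there with the fingers, since it springs open if released. Leave the flat mould, the bowl and the pliers where they are.

Things in the scene. Friction and masses are not known exactly. Their poses are not given: they have to be found in the camera images.
- mould: The tall ochre stone mould: two slabs face to face, a dark seam between them, a round dark pouring mouth on top; about 0.4 kg. 40 mm thick along its x (broad faces look along x and are alike), 56 mm wide along its y, 70 mm high. Stands upright on the table at the start. Origin: centre of its underside; z up.
- jig: The casting jig, fixed to the table. Origin on the table surface under the middle of the rest; z up, x from the open front of the rest to its backrest. Wooden base 18 mm high (x -87 to +63, y -113 to +137 mm). On it: the raised steel rest, the pivot post of the clamp arm (28 mm across, at x -35, y +100) and a stop post (10 mm across, 88 mm high, at x -23, y -44).
- jig_rest (a point): Where the centre of the mould's underside belongs: on the rest's flat top, 60 mm above the table; axes as the jig's. The top is 36 mm deep (x -16 to +20 mm from here) and 46 mm wide. The backrest plate, 46 mm wide, 8 mm thick, rises 30 mm above the rest, front face at x = +20 mm. A mould touching it stands at x = 0.
- clamp (a joint): Clamp arm's angle: 0 wide open, where its spring keeps it; 0.9 rad home at the stop. Grows anticlockwise from above, the free end going to the jig's +x. Spring force at the peg: 1.4 N at 0, 3.5 N at 0.9. Home, the arm lies along the jig's -y, its pad 2 mm in front of a mould that touches the backrest; it pushes a mould standing a few mm forward back into place.
- clamp_hinge (a point): Point on the clamp arm's upright pivot axis at the arm's mid height, 80 mm above the table (jig x -35, y +100 mm). Turns with the arm, which runs along its -y: a steel bar 14 mm wide, 14 mm high (73 to 87 mm above the table), 179 mm long, with a rubber pad 6 mm thick, 32 mm long on its +x side, 100 mm from the pivot.
- clamp_peg (a point): The upright round steel peg near the clamp arm's free end, 170 mm from the pivot axis: 14 mm in diameter, from 87 to 130 mm above the table. The point is on its axis, 110 mm above the table; axes turn with the arm: -y outwards from the pivot, +x the way it moves as the arm swings in. It can be pushed or gripped from above.
- flat_mould: A low flat stone mould lying on the table, 85 x 58 x 24 mm; to be left alone. Origin: centre of its underside.
- bowl: A steel bowl, 116 mm across and 45 mm high; to be left alone. Origin: centre of its underside.
- pliers: Blue-handled pliers lying on the table, about 150 mm long, 12 mm high; to be left alone. Origin: at their rivet, on the underside.
Things that resemble listed ones, but are neither listed nor needed, are in the scene too. What is shaped like the mould but purple is not meant.

How it is judged (in metres and radians):
On the way, in this order (a step that is already met when the one before it is completed fails the run):
1. the tall mould stands upright on the rest by the backrest, let go, with the clamp arm still open (y of mould in the frame of jig_rest between -0.012 and 0.012 m and x of mould in the frame of jig_rest between -0.01 and 0.003 m and z of mould in the frame of jig_rest between -0.004 and 0.004 m and angle between mould's own z axis and vertical below 0.1 rad and angle between the x axis of mould and the x axis of jig_rest, either way round below 0.17 rad and contact force between the fingers and mould below 0.2 N and linear speed of mould below 0.03 m/s and value of joint clamp below 0.6 rad), for 0.2 s.
2. the clamp arm is swung in to its stop by the fingers (value of joint clamp above 0.85 rad and contact force between the fingers and clamp above 0.8 N), for 0.2 s.
At the end, for the whole second after the job is handed in: Mould let go, still, upright within 0.10 rad on the rest (height 4 mm, sideways 12 mm), broad face within 6 mm of the backrest and 0.17 rad of parallel; clamp arm still, within 0.05 rad of its stop, fingers pressing it with over 0.8 N; flat mould, bowl, pliers moved under 30 mm (all of step 2 and y of mould in the frame of jig_rest between -0.012 and 0.012 m and x of mould in the frame of jig_rest between -0.006 and 0.003 m and z of mould in the frame of jig_rest between -0.004 and 0.004 m and angle between mould's own z axis and vertical below 0.1 rad and angle between the x axis of mould and the x axis of jig_rest, either way round below 0.17 rad and contact force between the fingers and mould below 0.2 N and linear speed of mould below 0.03 m/s and velocity of joint clamp below 0.1 rad/s); the arm keeps its last pose, push and grip.
It fails at once if the flat mould is moved by more than 30 mm (distance of flat_mould from where it was at the start of the episode above 0.03 m).
It fails at once if the bowl is moved by more than 30 mm (distance of bowl from where it was at the start of the episode above 0.03 m).
It fails at once if the pliers is moved by more than 30 mm (distance of pliers from where it was at the start of the episode above 0.03 m).
It also fails if it takes over 53 s, if anything falls off the work surface, if the arm or the gripper's body presses on something with over 40 N, if the wrist force passes 120 N, or if a joint passes its speed limit or range.

ROBOT

A 6-joint arm with a two-finger parallel gripper is mounted at the origin on the work surface. World frame = base frame: x ahead of the robot, y to its left, z up, the work surface at z = 0. Lengths are in m, angles in degrees, forces in N, time in s.
With the tool pointing down it reaches from about 0.35 to 0.85 m from the base axis. Payload 8.1 kg.
Tool frame: the origin (TCP) lies on the mounting face of the last link; the fingertips stand bot.tip_extent ahead of it and the grasp point (between the pads) lies 167 mm ahead of it (bot.tip_extent is the distance from the TCP to the fingertips, in m); z points along the fingers, y is the line along which they close (so a half turn about z gives the same grasp; the last joint's range is limited). The gripper opens to 93 mm and grips with 3 to 60 N. Pads are 15 mm wide; open, the fingers measure 128 mm over their backs; the gripper's body (75 mm by 188 mm) begins 65 mm behind the grasp point.
Start: joints at [-4.893, 7.471, 85.268, -0, 87.261, -4.893], TCP at [0.6, 0, 0.405] pointing down, gripper open.
Joint ranges: [-169.43, 169.43], [-51.17, 129.36], [1.28, 143.12], [-76.62, 256.62], [0, 156.53], [-152.29, 152.29]. Speed limits (degrees/s): [136.94, 136.94, 159.86, 180, 180, 180].

INTERFACE

Orientations are given as [roll, pitch, yaw] about the fixed x, y, z axes, in that order (R = Rz(yaw) Ry(pitch) Rx(roll)).
In Python, from workcell import bot gives the robot as it stands.
- The arm moves only by the tool apply_moves, never from a script. Its argument "series" is a list of rows, each an object with "delta_pos": the shift along the world's x, y, z in m, a list of three; "rot": the turn, a rotation vector about the world's x, y, z in rad, a list of three. In form: [{"delta_pos": [dx, dy, dz], "rot": [wx, wy, wz]}, ...]. A call has 1 to 5 rows; each row shifts and turns the commanded pose from where the row before left it; what a row does not reach is not made up. A row lasts 1/8 s, in which the tool goes at most 62.5 mm and 10.7 degrees, less where a joint would pass 70% of its speed; a pose out of reach is approached as far as the arm can. A call is refused whole if a number of a shift passes 0.0625 or a number of a turn 0.188, either way. A call with a gripper value outside its range is refused whole. "jaw" is the opening, from 0 (shut) to 1 (fully open), set as the call begins (left out, the last holds). The fingers move at their own pace and stop on an object; "newtons" is the grip in N (left out, the last holds). Time passes only in rows, so rows that do not move let the fingers close. It gives the time, the measured TCP pose, the force, the opening and the grip force at its end, in the units of the state.
- bot.observe(): the state, without advancing time (a new reading comes with each control period).
- bot.capture(name): name is "scene" or "side" or "wrist"; returns a dict with "frame" (420x560x3 uint8, red, green, blue), "fx", "fy", "cx", "cy" (pixels), "eye" and "orientation" of the camera in the world; the wrist camera has in their place "hand_eye" (4x4, takes a point from camera to tool coordinates, whose origin is the TCP and whose axes are the flange's). Camera axes: x right, y down, z forward; pixel columns grow to the right and rows downward; lengths in m; the calibration is good to about 2 mm. A picture is of the moment at which its call begins: read the wrist's pose just before it. There is no depth.
- bot.job_done(): hands the job in; it is judged then, once.
The state is a dict: "t": time; "qpos": joint angles; "joint_velocities": joint speeds; "tau": joint torques, N m; "position": TCP position; "orientation": TCP orientation; "ft_force": force on the tool from outside, world axes, zero at the start; "ft_torque": the same for the moment, N m; "width": opening from 0.0 (shut) to 1.0 (fully open); "grasp_force": force on a finger pad.
Only numpy, scipy, OpenCV 4.12 (cv2) and the standard library are available. Lean on these libraries where they do the work, as an engineer would, in place of code of your own. Each camera call takes 0.05 s, during which the arm holds its last target. There are 200 camera calls.

## Working session

There is one attempt and no reset: what is moved stays moved. The work goes in short steps, Python scripts to look and compute and a tool call to move; the robot and the scene stay as the last step left them, time stands still between calls to the robot, and variables do not carry over. Pictures are saved under pics/ and viewed, at most 13 in all, crops included, and the job is handed in when it is done.

Besides the shell and the picture viewer there is one more tool, called after "Emit:" as a command line: name --argument value ..., lists and objects as JSON in quotes. apply_moves: Moves the arm, as the interface text tells. Its arguments: {"type":"object","properties":{"series":{"type":"array"},"jaw":{"type":"number"},"newtons":{"type":"number"}},"required":["series"]}

```bash
mkdir -p pics
python3 - <<'E'
from workcell import bot
import cv2,numpy as np,pickle
s=bot.observe();print(s['position'],s['orientation'],s['width'],bot.tip_extent)
d={}
for n in ['scene','side','wrist']:
    c=bot.capture(n);d[n]=c;cv2.imwrite(f'pics/{n}0.png',c['frame'][:,:,::-1]);print(n,{k:np.round(v,4).tolist() for k,v in c.items() if k!='frame'})
pickle.dump(d,open('c0.pkl','wb'))
E
```

```text
[5.99776105e-01 3.09519962e-05 4.03699915e-01] [-1.79896181e+02 -7.91442996e-03  9.00017443e+01] 1.0030178468796007 0.1861
scene {'fx': 543.942, 'fy': 543.942, 'cx': 288.8147, 'cy': 207.6401, 'eye': [1.5705, 0.4079, 0.9163], 'orientation': [-126.2767, -0.1378, 111.1155]}
side {'fx': 414.8379, 'fy': 414.8379, 'cx': 277.7427, 'cy': 211.1952, 'eye': [0.3821, 0.7612, 0.5478], 'orientation': [-120.3105, -0.5141, -167.0957]}
wrist {'fx': 304.2772, 'fy': 304.2772, 'cx': 275.6586, 'cy': 216.5193, 'hand_eye': [[-0.0013, -0.9709, -0.2397, 0.0657], [1.0, -0.0015, 0.0008, 0.0009], [-0.0011, -0.2397, 0.9709, 0.021], [0.0, 0.0, 0.0, 1.0]]}
```

View pics/scene0.png

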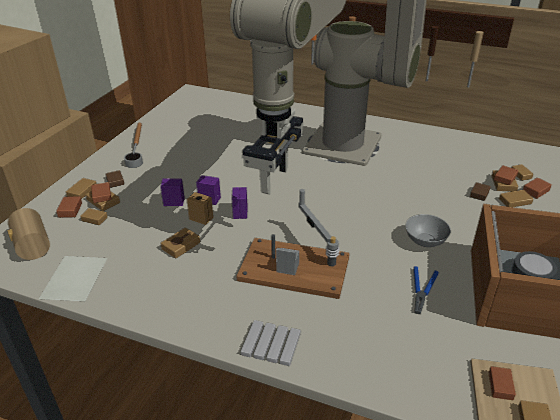

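View pics/side0.png

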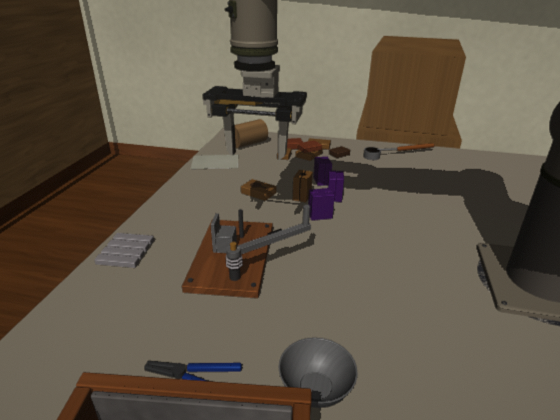

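Scene view: the ochre mould is at about (201,207). Purple lookalikes are at (172,192), (208,189) and (240,203), and the low ochre piece at (180,241) is probably the flat mould. The jig is at (293,265), with its pivot at (333,250) and the arm running to the peg at (303,198). I choose the ochre block at (201,207) and check it in a close crop.

Run:
```python
import cv2
a=cv2.imread('pics/scene0.png')[165:305,145:365];a=cv2.resize(a,None,fx=3.6,fy=3.6,interpolation=cv2.INTER_CUBIC)
cv2.imwrite('pics/crop0.png',a)
b=cv2.imread('pics/side0.png')[130:310,170:370];cv2.imwrite('pics/crop1.png',cv2.resize(b,None,fx=3.3,fy=3.3,interpolation=cv2.INTER_CUBIC))
```

```text
(no output)
```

View pics/crop0.png

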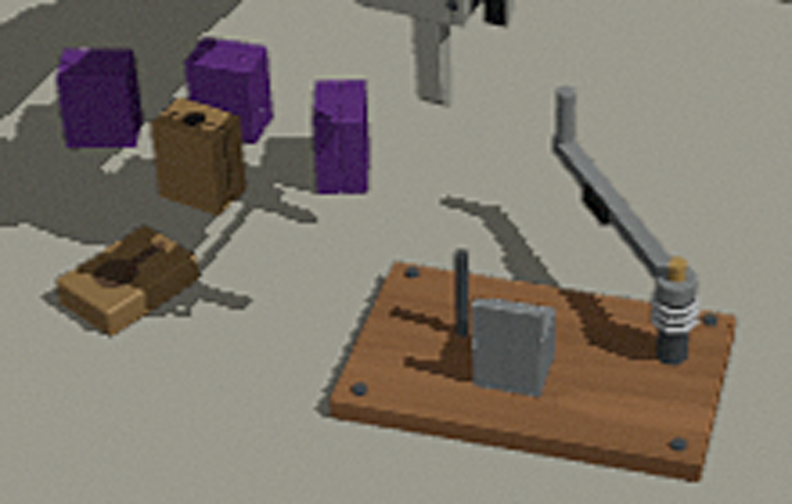

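View pics/wrist0.png

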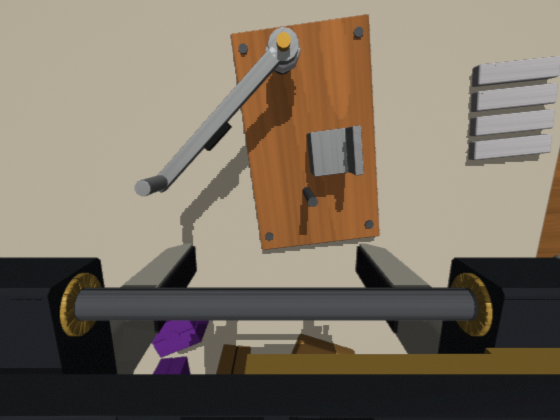

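The close crop confirms the choice: an ochre tall block with a round dark mouth. Its top corners are at crop (155,112), (217,128), (243,115) and (180,100), and its seam is on the right-hand narrow face. The flat mould is right beside it at crop (125,280). The wrist view gives the jig base corners (233,35), (368,16), (379,236) and (262,249), and the peg top at (143,188).

```bash
cat > h.py <<'E'
import numpy as np,pickle
from scipy.spatial.transform import Rotation as R
from scipy.optimize import least_squares
def cam(c,s=None):
    if 'eye' in c: return R.from_euler('xyz',c['orientation'],degrees=True).as_matrix(),np.array(c['eye'])
    T=np.eye(4);T[:3,:3]=R.from_euler('xyz',s['orientation'],degrees=True).as_matrix();T[:3,3]=s['position']
    T=T@np.array(c['hand_eye']);return T[:3,:3],T[:3,3]
def proj(c,P,s=None):
    M,e=cam(c,s);q=(np.atleast_2d(P)-e)@M
    return np.c_[c['fx']*q[:,0]/q[:,2]+c['cx'],c['fy']*q[:,1]/q[:,2]+c['cy']]
def ray(c,uv,z,s=None):
    M,e=cam(c,s);d=M@np.array([(uv[0]-c['cx'])/c['fx'],(uv[1]-c['cy'])/c['fy'],1]);return e+d*(z-e[2])/d[2]
def place(p,L):
    L=np.atleast_2d(np.array(L,float));a=p[2];return np.c_[p[0]+np.cos(a)*L[:,0]-np.sin(a)*L[:,1],p[1]+np.sin(a)*L[:,0]+np.cos(a)*L[:,1],L[:,2]]
def fit(obs,p0):  # obs: list of (cam, state, local pts, pixels)
    f=lambda p:np.concatenate([(proj(c,place(p,L),s)-np.array(uv)).ravel() for c,s,L,uv in obs])
    r=least_squares(f,p0,loss='soft_l1');return r.x,np.round(f(r.x).reshape(-1,2),1)
E
python3 - <<'E'
from h import *
d=pickle.load(open('c0.pkl','rb'))
s0=dict(position=[.5998,0,.4037],orientation=[-179.896,-.008,90.002])
C=lambda u,v:(145+u/3.6,165+v/3.6)
w,sc=d['wrist'],d['scene']
B=[(-.087,.137,.018),(.063,.137,.018),(.063,-.113,.018),(-.087,-.113,.018)]
p,r=fit([(w,s0,B,[(233,35),(368,16),(379,236),(262,249)]),(sc,None,[B[i] for i in (0,1,2,3)],[C(735,317),C(697,465),C(333,402),C(395,262)])],[.65,.2,0.1])
print('jig',p,np.degrees(p[2]),r.tolist())
print('rest',place(p,[0,0,.06]),'pivot',place(p,[-.035,.1,.08]))
print('peg top', ray(w,(143,188),.13,s0), ray(sc,C(566,90),.13))
h,k=.02,.028
for lab,(a) in {'A':0}.items():
    # broad face facing camera: local +x ; corners order left,front,right,back
    T=[(h,-k,.07),(h,k,.07),(-h,k,.07),(-h,-k,.07),(h,-k,0),(h,k,0),(-h,k,0)]
    uv=[C(153,113),C(219,129),C(243,114),C(180,100),C(158,188),C(219,212),C(244,190)]
    m=ray(sc,C(200,200),0)
    for a0 in (0,1.57,.8):
        q,r=fit([(sc,None,T,uv)],[m[0],m[1],a0]);print('mould',q,np.degrees(q[2]),r.tolist())
for n,u in dict(p1=(100,145),p2=(235,135),p3=(340,190),flat=(125,300)).items(): print(n,ray(sc,C(*u),0))
E
```

```text
jig [0.65448075 0.05329681 0.12538432] 7.183992387070823 [[-3.4, -1.4], [1.3, -2.3], [0.9, 1.1], [-0.5, 2.3], [-0.2, -0.5], [0.3, 0.2], [-2.3, -0.7], [-1.2, -0.6]]
rest [[0.65448075 0.05329681 0.06      ]] pivot [[0.60724991 0.14813482 0.08      ]]
peg top [0.48954432 0.028089   0.13      ] [0.48684939 0.02819902 0.13      ]
mould [ 0.53446537 -0.24882823 -0.12726479] -7.291735147068226 [[-0.9, 1.0], [-2.2, 2.4], [-0.2, -1.0], [0.5, -2.7], [0.5, 0.8], [0.1, 0.1], [1.6, -1.5]]
mould [ 0.53446537 -0.24882823 -0.12726529] -7.291764195157577 [[-0.9, 1.0], [-2.2, 2.4], [-0.2, -1.0], [0.5, -2.7], [0.5, 0.8], [0.1, 0.1], [1.6, -1.5]]
mould [ 0.53446537 -0.24882823 -0.12726532] -7.291765802303934 [[-0.9, 1.0], [-2.2, 2.4], [-0.2, -1.0], [0.5, -2.7], [0.5, 0.8], [0.1, 0.1], [1.6, -1.5]]
p1 [ 5.15037768e-01 -3.53281326e-01  1.11022302e-16]
p2 [ 4.63946579e-01 -2.59741234e-01 -1.11022302e-16]
p3 [ 4.99207693e-01 -1.50336812e-01 -1.11022302e-16]
flat [ 6.73037415e-01 -2.38248809e-01 -1.11022302e-16]
```

Emit:
apply_moves --series '[{"delta_pos": [-0.013, -0.05, 0], "rot": [0, 0, -0.17]}, {"delta_pos": [-0.013, -0.05, 0], "rot": [0, 0, -0.17]}, {"delta_pos": [-0.013, -0.05, 0], "rot": [0, 0, -0.17]}, {"delta_pos": [-0.013, -0.05, 0], "rot": [0, 0, -0.17]}, {"delta_pos": [-0.013, -0.05, 0], "rot": [0, 0, -0.17]}]' --jaw 0.8

```text
t: 0.78
position: [0.5343, -0.2515, 0.4044]
orientation: [-180.0, 0.0, 41.0]
ft_force: [-0.0, 0.1, 0.3]
width: 0.803
grasp_force: 0.0
```

Emit:
apply_moves --series '[{"delta_pos": [0, 0, -0.02], "rot": [0, 0, -0.17]}, {"delta_pos": [0, 0, -0.02], "rot": [0, 0, -0.17]}, {"delta_pos": [0, 0, -0.02], "rot": [0, 0, -0.17]}, {"delta_pos": [0, 0, -0.02], "rot": [0, 0, -0.17]}, {"delta_pos": [0, 0, 0], "rot": [0, 0, -0.17]}]'

```text
t: 1.4
position: [0.5341, -0.2495, 0.3219]
orientation: [-179.9, 0.2, -7.7]
ft_force: [-0.3, 0.9, 0.1]
width: 0.802
grasp_force: 0.0
```

```bash
cat > snap.py <<'E'
import sys,cv2,pickle,numpy as np
from workcell import bot
s=bot.observe();c=bot.capture(sys.argv[1]);cv2.imwrite(f'pics/{sys.argv[2]}.png',cv2.resize(c['frame'][:,:,::-1],(784,588),interpolation=cv2.INTER_CUBIC))
pickle.dump((s,c),open(sys.argv[2]+'.pkl','wb'));print(s['t'],np.round(s['position'],4),np.round(s['orientation'],2),s['qpos'])
E
python3 snap.py wrist w1
```

```text
1.4 [ 0.5341 -0.2495  0.3219] [-179.9     0.25   -7.73] [-3.00218950e+01  9.00913969e+00  9.23516732e+01 -2.98668021e-03
  7.89053992e+01  6.77055459e+01]
```

View pics/w1.png

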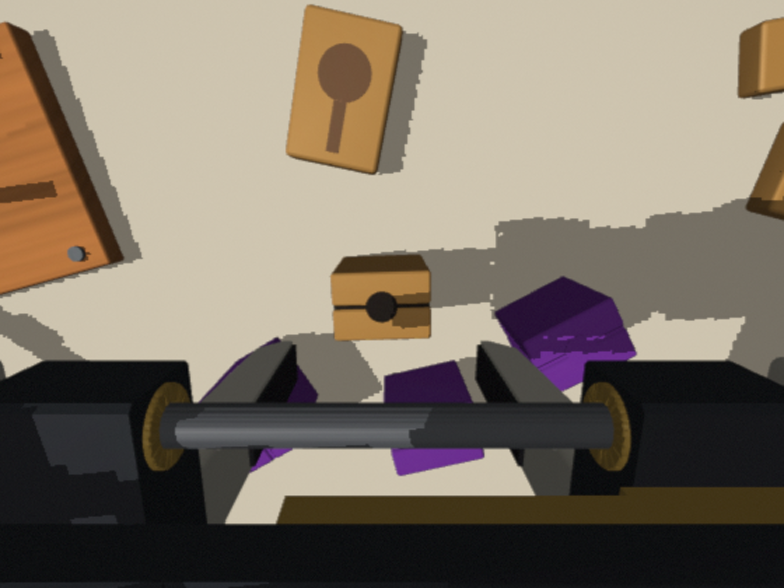

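The wrist view shows the ochre mould with top-face corners (332,272), (430,270), (430,338) and (335,340), nearly square to the gripper. The purple blocks sit at both sides and behind it: (280,400), (430,420) and (570,340).

Run:
```python
from h import *
s,c=pickle.load(open('w1.pkl','rb'));k,h=.028,.02
U=lambda *a:[(u/1.4,v/1.4) for u,v in a]
q,r=fit([(c,s,[(h,k,.07),(h,-k,.07),(-h,-k,.07),(-h,k,.07),(h,k,0),(h,-k,0)],U((332,272),(430,270),(430,338),(335,340),(346,256),(423,255)))],[.53,-.25,-.12])
print(q,np.degrees(q[2]),r.tolist())
M=R.from_euler('z',-q[2]).as_matrix()
for n,uv,z in [('p1',(497,315),0),('p1',(563,277),0),('p1',(560,390),.07),('p1',(525,352),.07),('p3',(318,395),.07),('p3',(278,340),0),('p3',(310,375),0),('p2',(460,362),0),('p2',(475,405),.07)]:
    P=ray(c,U(uv)[0],z,s)-np.array([q[0],q[1],0]);print(n,z,np.round(M@P,3))
```

```text
[ 0.54166753 -0.24833265 -0.12128346] -6.9490306291854465 [[-0.7, -0.2], [2.4, 0.2], [1.8, 1.2], [-0.5, 0.7], [-1.7, -0.9], [-0.1, -1.0]]
p1 0 [-0.026 -0.083  0.   ]
p1 0 [ 0.002 -0.128  0.   ]
p1 0.07 [-0.052 -0.103  0.07 ]
p1 0.07 [-0.028 -0.081  0.07 ]
p3 0.07 [-0.053  0.039  0.07 ]
p3 0 [-0.043  0.079  0.   ]
p3 0 [-0.071  0.057  0.   ]
p2 0 [-0.062 -0.057  0.   ]
p2 0.07 [-0.061 -0.054  0.07 ]
```

Emit:
apply_moves --series '[{"delta_pos": [0.006, 0.001, -0.025], "rot": [0, 0, 0.008]}, {"delta_pos": [0, 0, -0.03], "rot": [0, 0, 0]}, {"delta_pos": [0, 0, -0.03], "rot": [0, 0, 0]}, {"delta_pos": [0, 0, -0.022], "rot": [0, 0, 0]}, {"delta_pos": [0, 0, 0], "rot": [0, 0, 0]}]'

```text
t: 2.08
position: [0.54, -0.2484, 0.2155]
orientation: [-179.9, 0.2, -6.8]
ft_force: [0.1, 1.3, 0.6]
width: 0.797
grasp_force: 0.0
```

Emit:
apply_moves --series '[{"delta_pos": [0, 0, 0], "rot": [0, 0, 0]}, {"delta_pos": [0, 0, 0], "rot": [0, 0, 0]}, {"delta_pos": [0, 0, 0], "rot": [0, 0, 0]}, {"delta_pos": [0, 0, 0], "rot": [0, 0, 0]}, {"delta_pos": [0, 0, 0], "rot": [0, 0, 0]}]' --jaw 0.3 --newtons 30

```text
t: 2.7
position: [0.5418, -0.2491, 0.2194]
orientation: [180.0, -0.1, -6.9]
ft_force: [0.3, 3.1, 6.5]
width: 0.598
grasp_force: 30.0
```

Emit:
apply_moves --series '[{"delta_pos": [0, 0, 0.015], "rot": [0, 0, 0]}, {"delta_pos": [0, 0, 0.03], "rot": [0, 0, 0]}, {"delta_pos": [0, 0, 0.035], "rot": [0, 0, 0]}, {"delta_pos": [0, 0, 0.035], "rot": [0, 0, 0]}, {"delta_pos": [0, 0, 0.015], "rot": [0, 0, 0]}]'

```text
t: 3.32
position: [0.5413, -0.2493, 0.3506]
orientation: [179.9, -0.2, -6.9]
ft_force: [-0.6, -0.1, -3.9]
width: 0.605
grasp_force: 30.0
```

Emit:
apply_moves --series '[{"delta_pos": [0.008, 0.03, 0], "rot": [0, 0, 0.05]}, {"delta_pos": [0.016, 0.05, 0], "rot": [0, 0, 0.05]}, {"delta_pos": [0.016, 0.055, 0], "rot": [0, 0, 0.05]}, {"delta_pos": [0.016, 0.05, 0], "rot": [0, 0, 0.05]}, {"delta_pos": [0.008, 0.03, 0], "rot": [0, 0, 0.047]}]'

```text
t: 3.95
position: [0.605, -0.0314, 0.3465]
orientation: [-180.0, 0.1, 7.4]
ft_force: [-0.2, -0.5, -3.8]
width: 0.602
grasp_force: 30.0
```

```bash
python3 snap.py wrist w2; python3 snap.py scene s2
```

```text
3.95 [ 0.605  -0.0314  0.3465] [-1.7995e+02  1.1000e-01  7.4000e+00] [-7.82798017e+00  1.02921446e+01  8.82756558e+01  1.82395412e-02
  8.15462365e+01  7.47655841e+01]
4.0 [ 0.6054 -0.0287  0.3466] [-1.7983e+02  6.0000e-02  7.6200e+00] [-7.60248127 10.32658914 88.23345331  0.14577708 81.54180965 74.75221279]
```

View pics/w2.png

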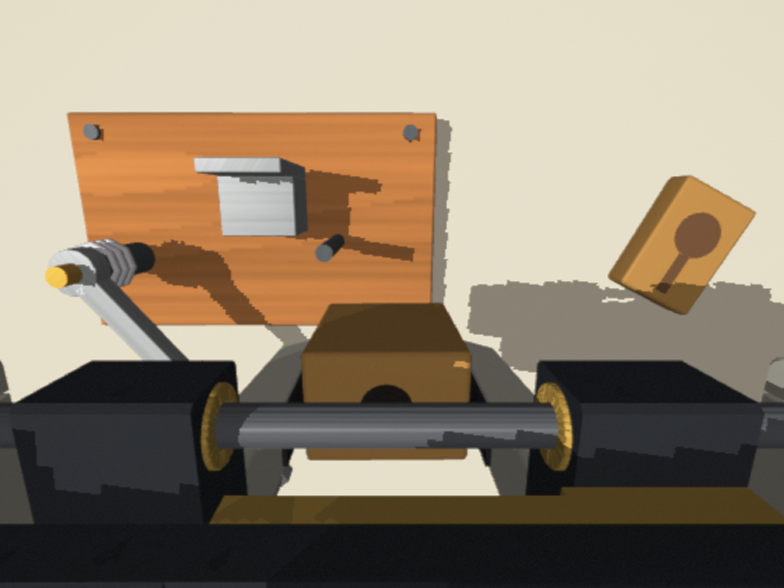

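The wrist view shows the mould held square in the fingers: bottom edge (330,304) to (444,304), top edge (303,352) to (470,352). The jig is in clear view: base corners (68,113), (436,113) and (432,324), rest front edge (221,236) to (295,236), and backrest top (195,158) to (280,172).

Run:
```python
from h import *
s,c=pickle.load(open('w2.pkl','rb'));k,h=.028,.02
U=lambda *a:[(u/1.4,v/1.4) for u,v in a]
L=[(-.016,.023,.06),(-.016,-.023,.06),(.028,.023,.09),(.028,-.023,.09),(.02,.023,.09),(.02,-.023,.09)]
uv=U((221,236),(295,236),(195,158),(279,157),(197,172),(281,172))
Bb=[(.063,.137,.018),(.063,-.113,.018),(-.087,-.113,.018)];ub=U((68,113),(436,113),(431,324))
for o in ([(c,s,L,uv)],[(c,s,L+Bb,uv+ub)]):
    q,r=fit(o,[.65,.05,.12]);print('jig',q,np.degrees(q[2]),r.tolist())
g=lambda p:(proj(c,place(p[:3],np.array([(h,k,.07),(h,-k,.07),(h,k,0),(h,-k,0),(-h,k,.07),(-h,-k,.07)])+[0,0,p[3]]),s)-np.array(U((303,352),(470,352),(330,304),(444,304),(306,459),(468,459)))).ravel()
r=least_squares(g,[.605,-.03,.13,.13]);print('mould',r.x,np.degrees(r.x[2]),np.round(r.fun,1)); print(s['position'])
```

```text
jig [0.65418488 0.05394792 0.12339081] 7.069772425608263 [[0.4, 0.0], [0.7, 0.3], [-1.6, -1.1], [1.0, -0.1], [-1.9, 0.3], [0.2, 0.5]]
jig [0.65405932 0.05394607 0.1294044 ] 7.4143257183192794 [[0.5, 0.3], [0.8, 0.2], [-1.8, -0.7], [0.8, -0.1], [-2.1, 0.6], [0.0, 0.5], [-2.9, -0.6], [1.0, -1.0], [0.7, 1.6]]
mould [ 0.60186583 -0.03227646  0.12889817  0.12211984] 7.3853209943827896 [-0.4  0.6  0.9  0.5 -0.3 -1.1 -0.3 -1.1  1.4  0.2 -1.5  0.1]
[ 0.60496912 -0.03142904  0.3465465 ]
```

Emit:
apply_moves --series '[{"delta_pos": [0.012, 0.022, 0], "rot": [0, 0, 0]}, {"delta_pos": [0.018, 0.033, 0], "rot": [0, 0, 0]}, {"delta_pos": [0.012, 0.023, 0], "rot": [0, 0, 0]}, {"delta_pos": [0.006, 0.01, 0], "rot": [0, 0, 0]}, {"delta_pos": [0, 0, 0], "rot": [0, 0, 0]}]'

```text
t: 4.68
position: [0.6529, 0.0538, 0.347]
orientation: [180.0, 0.1, 7.2]
ft_force: [0.1, -0.1, -4.1]
width: 0.6
grasp_force: 30.0
```

Emit:
apply_moves --series '[{"delta_pos": [0, 0, 0], "rot": [0, 0, 0]}, {"delta_pos": [0, 0, 0], "rot": [0, 0, 0]}, {"delta_pos": [0, 0, -0.015], "rot": [0, 0, 0]}, {"delta_pos": [0, 0, -0.015], "rot": [0, 0, 0]}, {"delta_pos": [0, 0, 0], "rot": [0, 0, 0]}]'

```text
t: 5.3
position: [0.652, 0.0539, 0.3145]
orientation: [-180.0, 0.3, 7.2]
ft_force: [-0.3, -0.6, -4.4]
width: 0.602
grasp_force: 30.0
```

```bash
python3 snap.py wrist w3;  python3 snap.py side d3
```

```text
5.3 [0.652  0.0539 0.3145] [-179.96    0.29    7.2 ] [2.36001943e-01 1.90030127e+01 8.14798146e+01 4.79062421e-04
 7.98084836e+01 8.30381577e+01]
5.35 [0.6524 0.054  0.3158] [-179.98    0.18    7.21] [2.45286380e-01 1.89535695e+01 8.13922493e+01 3.55469547e-04
 7.98351154e+01 8.30389760e+01]
```

View pics/w3.png

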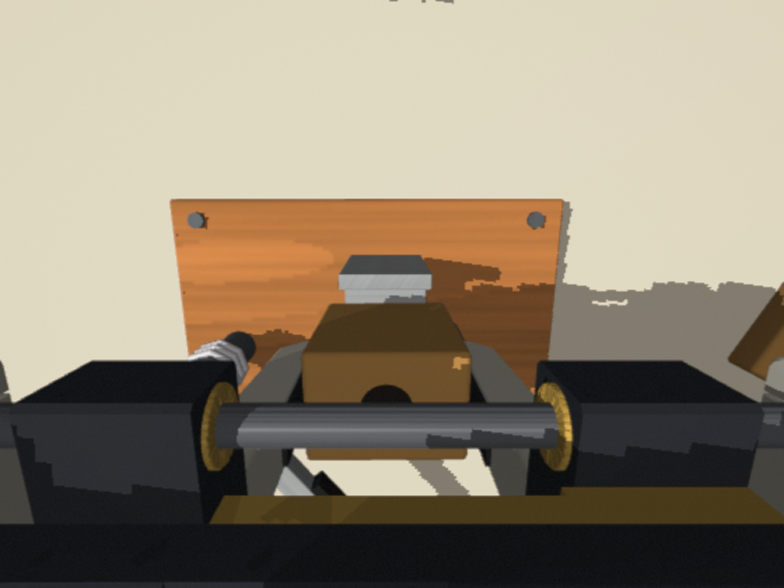

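Backrest top front edge (340,289) to (431,289), centred on 385.5; mould bottom edge centred on about 386 at v=304. The sideways alignment is good.

Run:
```python
from h import *
s,c=pickle.load(open('w3.pkl','rb'));M=R.from_euler('z',-7.2,degrees=True).as_matrix()
for n,uv,z in [('backL',(340,289),.09),('backR',(431,289),.09),('L',(330,304),.098),('R',(444,304),.098),('L',(330,304),.092),('R',(444,304),.092),('topL',(303,352),.168),('topR',(470,352),.168)]:
    print(n,np.round(M@ray(c,(uv[0]/1.4,uv[1]/1.4),z,s)*1000,1))
```

```text
backL [676.5  -6.   90. ]
backR [676.4 -50.4  90. ]
L [670.9  -2.   98. ]
R [670.9 -55.8  98. ]
L [669.4  -1.2  92. ]
R [669.4 -56.7  92. ]
topL [673.2  -2.6 168. ]
topR [673.2 -54.6 168. ]
```

Emit:
apply_moves --series '[{"delta_pos": [0, 0, -0.012], "rot": [0, 0, 0]}, {"delta_pos": [0, 0, -0.012], "rot": [0, 0, 0]}, {"delta_pos": [0, 0, -0.009], "rot": [0, 0, 0]}, {"delta_pos": [0, 0, 0], "rot": [0, 0, 0]}, {"delta_pos": [0, 0, 0], "rot": [0, 0, 0]}]'

```text
t: 6.02
position: [0.6531, 0.054, 0.285]
orientation: [180.0, -0.0, 7.2]
ft_force: [-0.0, 0.1, -4.2]
width: 0.602
grasp_force: 30.0
```

Emit:
apply_moves --series '[{"delta_pos": [0, 0, -0.002], "rot": [0, 0, 0]}, {"delta_pos": [0, 0, -0.002], "rot": [0, 0, 0]}, {"delta_pos": [0, 0, 0], "rot": [0, 0, 0]}]'

```text
t: 6.4
position: [0.6529, 0.054, 0.2806]
orientation: [-180.0, 0.0, 7.2]
ft_force: [0.1, 0.2, -4.8]
width: 0.599
grasp_force: 30.0
```

Emit:
apply_moves --series '[{"delta_pos": [0, 0, -0.002], "rot": [0, 0, 0]}, {"delta_pos": [0, 0, 0], "rot": [0, 0, 0]}]'

```text
t: 6.65
position: [0.6532, 0.054, 0.2794]
orientation: [180.0, -0.1, 7.2]
ft_force: [-0.4, -1.0, -0.8]
width: 0.603
grasp_force: 30.0
```

Emit:
apply_moves --series '[{"delta_pos": [0, 0, -0.001], "rot": [0, 0, 0]}, {"delta_pos": [0, 0, 0], "rot": [0, 0, 0]}]'

```text
t: 6.9
position: [0.6533, 0.054, 0.2794]
orientation: [180.0, -0.1, 7.2]
ft_force: [-4.7, -0.3, 7.6]
width: 0.603
grasp_force: 30.0
```

Emit:
apply_moves --series '[{"delta_pos": [0, 0, 0.001], "rot": [0, 0, 0]}, {"delta_pos": [0.0015, 0, 0], "rot": [0, 0, 0]}, {"delta_pos": [0.001, 0, 0], "rot": [0, 0, 0]}, {"delta_pos": [0, 0, 0], "rot": [0, 0, 0]}]'

```text
t: 7.4
position: [0.6554, 0.0541, 0.2795]
orientation: [-180.0, 0.0, 7.2]
ft_force: [-6.7, -0.1, 7.1]
width: 0.599
grasp_force: 30.0
```

```bash
python3 snap.py wrist w4;  python3 snap.py scene s4
python3 - <<'E'
import cv2
a=cv2.imread('pics/w4.png')[230:480,200:560]; b=cv2.imread('pics/s4.png')
b=b[270:420,310:510]
cv2.imwrite('pics/j4.png',cv2.hconcat([cv2.resize(a,(432,300)),cv2.resize(b,(360,300))]))
E
```

```text
7.4 [0.6554 0.0541 0.2795] [-1.7999e+02  4.0000e-02  7.2100e+00] [2.50977402e-01 2.11068355e+01 8.26686742e+01 3.67670543e-04
 7.62678574e+01 8.30365036e+01]
7.45 [0.6553 0.0541 0.2794] [-1.7999e+02  4.0000e-02  7.2100e+00] [2.50584818e-01 2.11066682e+01 8.26736163e+01 1.77284858e-03
 7.62633887e+01 8.30365551e+01]
```

View pics/j4.png

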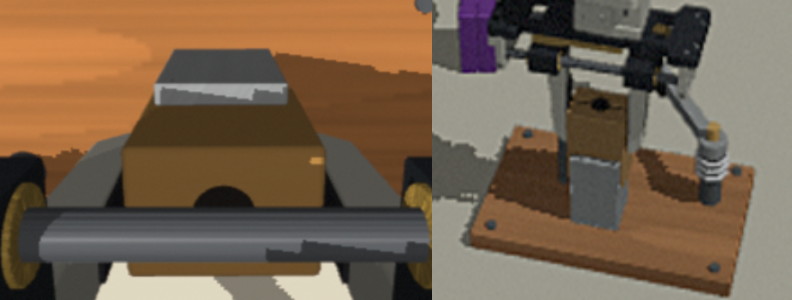

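The mould sits centred on the rest against the backrest, and it looks upright. I'll release it.

Emit:
apply_moves --series '[{"delta_pos": [0, 0, 0], "rot": [0, 0, 0]}, {"delta_pos": [0, 0, 0], "rot": [0, 0, 0]}, {"delta_pos": [0, 0, 0], "rot": [0, 0, 0]}, {"delta_pos": [0, 0, 0], "rot": [0, 0, 0]}, {"delta_pos": [0, 0, 0], "rot": [0, 0, 0]}]' --jaw 0.85

```text
t: 8.12
position: [0.6555, 0.054, 0.2787]
orientation: [-180.0, -0.0, 7.2]
ft_force: [-0.5, 0.8, -0.3]
width: 0.851
grasp_force: 0.0
```

Emit:
apply_moves --series '[{"delta_pos": [0, 0, 0.01], "rot": [0, 0, 0]}, {"delta_pos": [0, 0, 0.02], "rot": [0, 0, 0]}, {"delta_pos": [0, 0, 0.03], "rot": [0, 0, 0]}, {"delta_pos": [0, 0, 0.03], "rot": [0, 0, 0]}, {"delta_pos": [0, 0, 0.01], "rot": [0, 0, 0]}]'

```text
t: 8.75
position: [0.6562, 0.054, 0.3833]
orientation: [180.0, -0.3, 7.2]
ft_force: [-0.3, 0.7, -1.2]
width: 0.849
grasp_force: 0.0
```

```bash
python3 snap.py wrist w5
```

```text
8.75 [0.6562 0.054  0.3833] [179.96  -0.35   7.21] [2.46520674e-01 1.68396661e+01 7.68123412e+01 6.72178670e-04
 8.60003369e+01 8.30386316e+01]
```

View pics/w5.png

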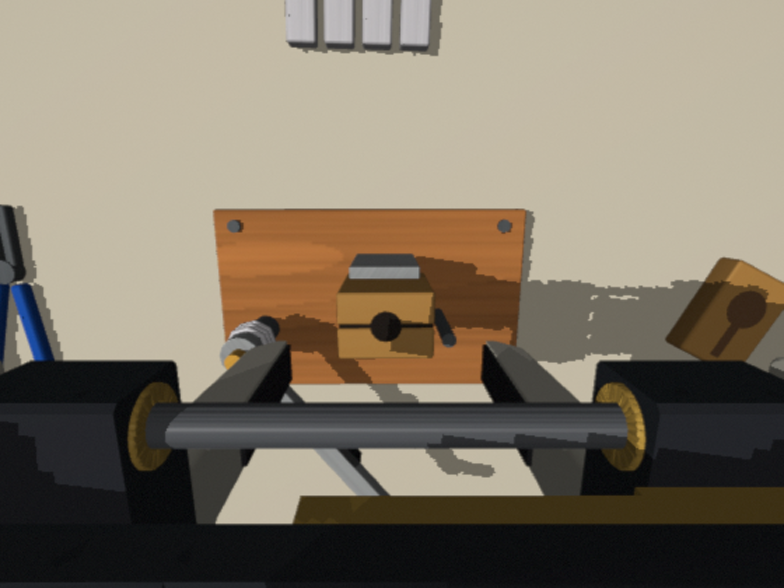

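The mould stands alone on the rest at (385,320), flush with the backrest. Next is the peg.

Emit:
apply_moves --series '[{"delta_pos": [-0.0335, -0.0054, 0], "rot": [0, 0, 0.134]}, {"delta_pos": [-0.0335, -0.0054, 0], "rot": [0, 0, 0.134]}, {"delta_pos": [-0.0335, -0.0054, 0], "rot": [0, 0, 0.134]}, {"delta_pos": [-0.0335, -0.0054, 0], "rot": [0, 0, 0.134]}, {"delta_pos": [-0.0335, -0.0054, 0], "rot": [0, 0, 0.134]}]' --jaw 0.6

```text
t: 9.43
position: [0.4866, 0.0269, 0.3777]
orientation: [-179.9, 0.1, 45.8]
ft_force: [0.2, 0.1, 0.7]
width: 0.599
grasp_force: 0.0
```

Emit:
apply_moves --series '[{"delta_pos": [0, 0, 0], "rot": [0, 0, 0]}, {"delta_pos": [0, 0, -0.02], "rot": [0, 0, 0]}, {"delta_pos": [0, 0, 0], "rot": [0, 0, 0]}]'

```text
t: 9.8
position: [0.4878, 0.0271, 0.3569]
orientation: [-179.9, 0.1, 45.5]
ft_force: [-0.8, -0.4, 0.1]
width: 0.6
grasp_force: 0.0
```

```bash
python3 snap.py wrist w6
```

```text
9.8 [0.4878 0.0271 0.3569] [-1.7986e+02  1.2000e-01  4.5510e+01] [-2.83730279e+00 -8.37031792e+00  1.06047641e+02  5.13539472e-03
  8.25053342e+01  4.16493506e+01]
```

View pics/w6.png

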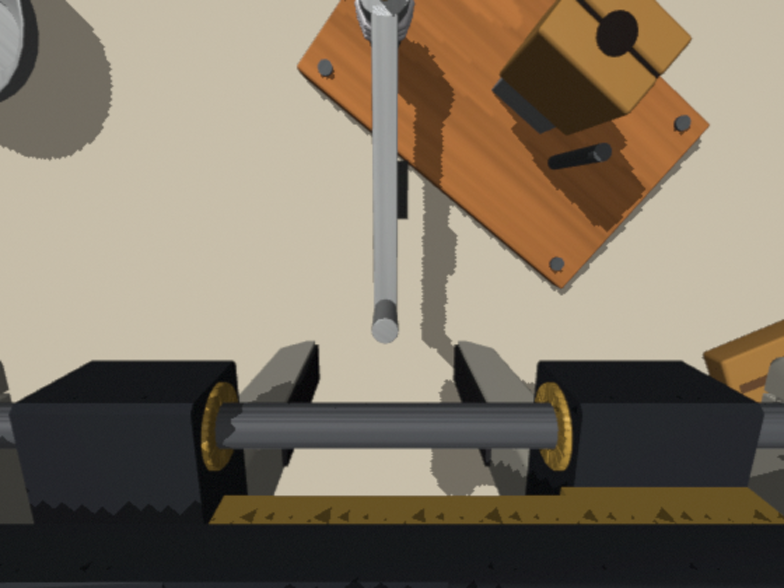

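The peg top is at (385,330), centred between the fingers with the arm in line. I'll check the radial offset, then descend.

Run:
```python
from h import *
s,c=pickle.load(open('w6.pkl','rb'));print(ray(c,(385/1.4,330/1.4),.13,s),ray(c,(385/1.4,8/1.4),.087,s))
```

```text
[0.48867049 0.0281507  0.13      ] [0.60049657 0.1418078  0.087     ]
```

Emit:
apply_moves --series '[{"delta_pos": [0, 0, -0.02], "rot": [0, 0, 0]}, {"delta_pos": [0, 0, -0.025], "rot": [0, 0, 0]}, {"delta_pos": [0, 0, -0.02], "rot": [0, 0, 0]}, {"delta_pos": [0, 0, -0.01], "rot": [0, 0, 0]}, {"delta_pos": [0, 0, 0], "rot": [0, 0, 0]}]'

```text
t: 10.48
position: [0.4881, 0.027, 0.2836]
orientation: [-180.0, 0.0, 45.6]
ft_force: [0.3, -0.6, 0.1]
width: 0.6
grasp_force: 0.0
```

Emit:
apply_moves --series '[{"delta_pos": [0, 0, 0], "rot": [0, 0, 0]}, {"delta_pos": [0, 0, 0], "rot": [0, 0, 0]}, {"delta_pos": [0, 0, 0], "rot": [0, 0, 0]}, {"delta_pos": [0, 0, 0], "rot": [0, 0, 0]}, {"delta_pos": [0, 0, 0], "rot": [0, 0, 0]}]' --jaw 0.0 --newtons 15

```text
t: 11.1
position: [0.488, 0.0271, 0.2839]
orientation: [-180.0, -0.0, 45.6]
ft_force: [-1.8, 1.0, 2.3]
width: 0.144
grasp_force: 15.0
```

Run:
```python
import numpy as np
a=np.radians(-134.4)+np.linspace(0,.9,13);p=.17*np.c_[np.cos(a),np.sin(a)];print(np.round(np.diff(p,axis=0)*1000,1).tolist(),p[-1]+[.6069,.1487])
```

```text
[[9.4, -8.6], [10.1, -7.8], [10.6, -7.1], [11.1, -6.2], [11.5, -5.4], [11.9, -4.5], [12.2, -3.6], [12.5, -2.7], [12.6, -1.7], [12.7, -0.8], [12.7, 0.2], [12.7, 1.1]] [ 0.62810715 -0.01997204]
```

Width 0.144 is about 13.4 mm, so the peg is gripped. I'll swing the arm in.

Emit:
apply_moves --series '[{"delta_pos": [0.0094, -0.0086, 0], "rot": [0, 0, 0.075]}, {"delta_pos": [0.0101, -0.0078, 0], "rot": [0, 0, 0.075]}, {"delta_pos": [0.0106, -0.0071, 0], "rot": [0, 0, 0.075]}, {"delta_pos": [0.0111, -0.0062, 0], "rot": [0, 0, 0.075]}]'

```text
t: 11.6
position: [0.5295, -0.0025, 0.2838]
orientation: [-180.0, -0.0, 62.9]
ft_force: [-0.5, 4.0, 2.2]
width: 0.145
grasp_force: 15.0
```

Emit:
apply_moves --series '[{"delta_pos": [0.0115, -0.0054, 0], "rot": [0, 0, 0.075]}, {"delta_pos": [0.0119, -0.0045, 0], "rot": [0, 0, 0.075]}, {"delta_pos": [0.0122, -0.0036, 0], "rot": [0, 0, 0.075]}, {"delta_pos": [0.0125, -0.0027, 0], "rot": [0, 0, 0.075]}]'

```text
t: 12.1
position: [0.5776, -0.0183, 0.2839]
orientation: [-180.0, -0.1, 80.1]
ft_force: [-2.1, 5.5, 3.6]
width: 0.149
grasp_force: 15.0
```

Emit:
apply_moves --series '[{"delta_pos": [0.0126, -0.0017, 0], "rot": [0, 0, 0.075]}, {"delta_pos": [0.0127, -0.0008, 0], "rot": [0, 0, 0.075]}, {"delta_pos": [0.0065, 0, 0], "rot": [0, 0, 0.037]}, {"delta_pos": [0, 0, 0], "rot": [0, 0, 0]}]'

```text
t: 12.6
position: [0.6093, -0.0206, 0.2839]
orientation: [-180.0, -0.1, 90.7]
ft_force: [-3.1, 3.8, 4.8]
width: 0.145
grasp_force: 15.0
```

Emit:
apply_moves --series '[{"delta_pos": [0.006, 0, 0], "rot": [0, 0, 0.037]}, {"delta_pos": [0.006, 0.0005, 0], "rot": [0, 0, 0.037]}, {"delta_pos": [0.004, 0.0005, 0], "rot": [0, 0, 0.03]}, {"delta_pos": [0, 0, 0], "rot": [0, 0, 0]}]'

```text
t: 13.1
position: [0.6251, -0.0196, 0.2839]
orientation: [-180.0, -0.1, 96.7]
ft_force: [-4.2, 3.8, 3.6]
width: 0.143
grasp_force: 15.0
```

Emit:
apply_moves --series '[{"delta_pos": [0.002, 0, 0], "rot": [0, 0, 0.01]}, {"delta_pos": [0.001, 0, 0], "rot": [0, 0, 0]}, {"delta_pos": [0, 0, 0], "rot": [0, 0, 0]}]'

```text
t: 13.48
position: [0.6277, -0.0193, 0.2839]
orientation: [-179.9, -0.1, 97.2]
ft_force: [-4.6, 5.7, 5.4]
width: 0.143
grasp_force: 15.0
```

Emit:
apply_moves --series '[{"delta_pos": [0.0015, 0, 0], "rot": [0, 0, 0]}, {"delta_pos": [0, 0, 0], "rot": [0, 0, 0]}, {"delta_pos": [0, 0, 0], "rot": [0, 0, 0]}]'

```text
t: 13.85
position: [0.6287, -0.0193, 0.2838]
orientation: [-179.8, -0.1, 97.3]
ft_force: [-9.4, 5.3, 8.2]
width: 0.146
grasp_force: 15.0
```

Emit:
apply_moves --series '[{"delta_pos": [0.0015, 0, 0], "rot": [0, 0, 0]}, {"delta_pos": [0, 0, 0], "rot": [0, 0, 0]}, {"delta_pos": [0, 0, 0], "rot": [0, 0, 0]}]'

```text
t: 14.22
position: [0.6296, -0.0192, 0.2837]
orientation: [-179.7, -0.2, 97.3]
ft_force: [-15.4, 5.7, 11.5]
width: 0.146
grasp_force: 15.0
```

```bash
python3 snap.py scene s7
python3 - <<'E'
import cv2
a=cv2.imread('pics/s7.png')[230:430,300:520]
cv2.imwrite('pics/j7.png',cv2.resize(a,(660,600)))
E
```

```text
14.225 [ 0.6296 -0.0192  0.2837] [-1.7969e+02 -1.6000e-01  9.7250e+01] [-6.43647658e+00  1.69766981e+01  8.72866983e+01  8.38645086e-02
  7.60718049e+01 -1.37115735e+01]
```

View pics/j7.png

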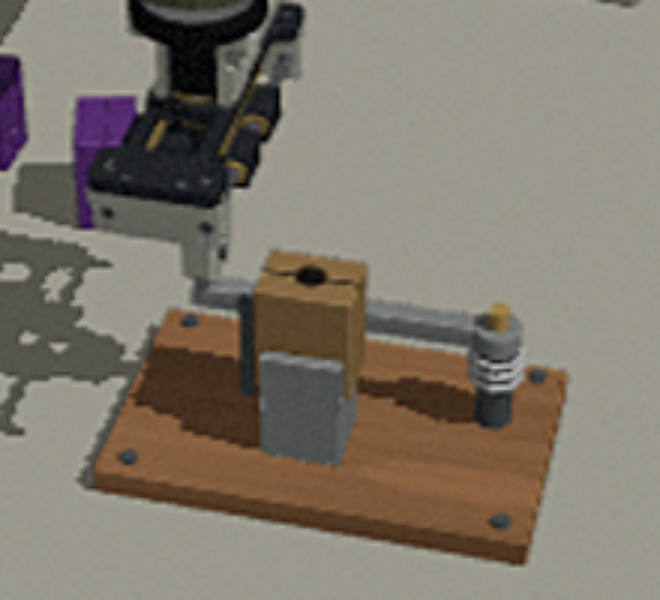

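The arm lies across the front of the mould and the force rose sharply at the predicted home position, so it is at the stop. The mould is upright at the backrest. I'll let it settle and hand in.

Emit:
apply_moves --series '[{"delta_pos": [0, 0, 0], "rot": [0, 0, 0]}, {"delta_pos": [0, 0, 0], "rot": [0, 0, 0]}, {"delta_pos": [0, 0, 0], "rot": [0, 0, 0]}]'

```text
t: 14.65
position: [0.6296, -0.0193, 0.2837]
orientation: [-179.7, -0.2, 97.3]
ft_force: [-14.7, 5.7, 11.9]
width: 0.149
grasp_force: 15.0
```

```bash
python3 -c "
from workcell import bot
print(bot.observe()['ft_force']);print(bot.job_done())"
```

```text
[-14.7102756    5.66609038  11.87548842]
the job is handed in; nothing more can be done
None
```

I handed the job in at about 14.7 s of the 53 s allowed; it returned no verdict. The mould stands upright on the rest against the backrest, and the gripper holds the clamp arm at its stop.

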